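# Clear the jars aside, fetch the calliper behind them, put the jars back

## Task

Fetch the calliper that lies behind the three containers on the wooden jar board: first stand all three containers (the green-lidded jar, the bead jar and the thread spool) upright in the shallow metal side tray, then lay the calliper flat in the middle of the black rubber mat, lengthwise along it. Only then put each container back upright on the very spot on the board where it stood at the start. Do not tip the containers over, and leave the charcoal block and the spring clip where they are.

Things in the scene. Friction and masses are not known exactly. Their poses are not given: they have to be found in the camera images.
- flux_jar_mid (a point): Squat white jar with a green screw lid, 58 mm across, 50 mm tall; point on its axis 25 mm above its foot. Solid enough to grip round the lower 37 mm. Stands on the jar board at the start, on one of three spots in a row (which container stands on which spot changes).
- bead_jar_mid (a point): Clear glass jar of beads with a cork lid, 46 mm across, 64 mm tall (firm up to 58 mm); point on its axis 32 mm above its foot. Stands on the jar board at the start.
- spool_mid (a point): Wooden thread spool with red thread, standing upright, 38 mm across its flanges, 45 mm tall, to be gripped across the flanges (as firm as a plain 38 mm cylinder); point on its axis 22.5 mm above its foot. Stands on the jar board at the start.
- calliper_mid (a point): Steel slide calliper, 60 x 158 x 12 mm, lying flat on the jar board behind the row of containers, clear of them by only about 1 to 20 mm; middle of its outline, 6 mm above its underside. y: along its length, towards the jaws; x: across it; z up. The jaws span the full 60 mm only at the +y end.
- calliper_slide (a point): The calliper's black display housing, where to grip it: centre of the housing, 6 mm above the calliper's underside, 9 mm in x and 14 mm in y from calliper_mid, with the same axes. The housing is 26 mm across (x), 50 mm long (y) and 11 mm high. A second calliper at the back of the bench by the lamp is not meant.
- jar_board: Fixed low wooden stand; origin at bench height, flat top 30 mm above. x to the back (x -72 to +64 mm), y along the row (208 mm wide). Three cork rounds (61 mm across) at x -41, y -64, 0, +64 mm carry the containers, each within a few mm of its round; the calliper lies at about x +22 mm. A back rail, 12 mm above the top, has its front face at x +55 mm.
- side_tray: Shallow bare-metal tray, fixed, 86 mm (x) x 216 mm (y), empty at the start; origin at its centre at bench height. Floor 3 mm above the origin, lip 9 mm above the origin and 4 mm thick. Room for the three containers in a row along y.
- mat: Black rubber mat, fixed, 96 mm (x) x 204 mm (y) x 4 mm; origin at its centre at bench height, top 4 mm above. Mat and tray lie nearly parallel; which lies nearer the board changes.
- charcoal_block_mid (a point): Bystander: black block about 51 x 52 x 26 mm (with a light streak) on the bench; its centre, 13 mm up. Leave alone.
- spring_clip_mid (a point): Bystander: black spring clip with wire handles, 30 x 56 x 15 mm, on the bench; its centre. Leave alone.

How it is judged:
By the outcome, as a careful person would: the job done as asked, in the order asked, and still so for the second after the job is handed in, with the robot touching nothing.
It also fails if it takes over 134 s, if anything falls off the work surface, if the arm or the gripper's body presses on something with over 40 N, if the wrist force passes 120 N, or if a joint passes its speed limit or range.

## Robot

A 6-joint arm with a two-finger parallel gripper is mounted at the origin on a cart in front of the work surface, level with it; the furniture and walls round the work are solid. World frame = base frame: x ahead of the robot, y to its left, z up, the work surface at z = 0. Lengths are in m, angles in rad, forces in N, time in s.
With the tool pointing down it reaches from about 0.35 to 0.85 m from the base axis. Payload 8.1 kg.
Tool frame: the origin (TCP) lies at the centre of the arm's flange, where the gripper is bolted on; the fingertips stand 186 mm ahead of it and the grasp point (between the pads) lies 167 mm ahead of it; z points along the fingers, y is the direction in which the jaws open and shut (so a half turn about z gives the same grasp; the last joint's range is limited). The gripper opens to 93 mm and grips with 3 to 60 N. Pads are 15 mm wide; open, the fingers measure 128 mm over their backs; the gripper's body (75 mm by 188 mm) begins 65 mm behind the grasp point.
Start: joints at [1.028, 0.13, 1.488, -0, 1.523, -0.085], TCP at [0.265, 0.538, 0.405] pointing down, gripper open.
Joint ranges: [-2.96, 2.96], [-0.89, 2.26], [0.02, 2.5], [-1.34, 4.48], [0, 2.73], [-2.66, 2.66]. Speed limits (rad/s): [2.39, 2.39, 2.79, 3.14, 3.14, 3.14].

## Interface

Orientations are given as a rotation vector (axis times angle).
In Python, from plant import robot, viewer, order gives the robot as it stands.
- The arm moves only by the tool apply_moves, never from a script. Its argument "deltas" is a list of rows, each a list of 3 entries, a list of its own where there are three numbers: the finger opening in mm, from 0 to 93, then the shift along the tool's x, y, z in mm, then the turn about the tool's z in rad. In form: [[grip, [dx, dy, dz], yaw], ...]. A call has 1 to 5 rows; each row shifts and turns the commanded pose from where the row before left it, along the tool's axes as they then stand; what a row does not reach is not made up. A row lasts 1/8 s, in which the tool goes at most 62.5 mm and 10.7 degrees, less where a joint would pass 70% of its speed; a pose out of reach is approached as far as the arm can. A call is refused whole if a number of a shift passes 62.5 or a number of a turn 0.188, either way. A call with a gripper value outside its range is refused whole. The fingers move at their own pace and stop on an object; "grip_force" is the grip in N (left out, the last holds). Time passes only in rows, so rows that do not move let the fingers close. It gives the time, the measured TCP pose, the force and the opening at its end, in the units of the state.
- robot.read_state(): the state, without advancing time (a new reading comes with each control period).
- viewer.read_camera(name): name is "scene" or "top" or "wrist"; returns the picture (400x640x3 uint8, blue, green, red); there is no depth.
- viewer.get_calibration(name): a dict with "fx", "fy", "cx", "cy" (pixels), "distortion" ([k1, k2, p1, p2, k3] as OpenCV has them; the pictures are not rectified), "R" (3x3) and "t" (3): a world point X has camera coordinates R X + t. Camera axes: x right, y down, z forward; pixel columns grow to the right and rows downward; lengths in m; the calibration is good to about 2 mm. A picture is of the moment at which its call begins: read the wrist's pose just before it. get_calibration takes no time and is no camera call; for the wrist camera it gives the pose at the moment of the call.
- order.close_job(): hands the job in, once; it reports no verdict.
The state is a dict: "t": time; "q": joint angles; "dq": joint speeds; "joint_torque": joint torques, N m; "tool_pos": TCP position; "orientation": TCP orientation; "force": force on the tool from outside, world axes, zero at the start; "wrist_torque": the same for the moment, N m; "opening": finger opening in m.
Only numpy, scipy, OpenCV 4.12 (cv2) and the standard library are available. Lean on these libraries where they do the work, as an engineer would, in place of code of your own. Each camera call takes 0.05 s, during which the arm holds its last target. There are 200 camera calls.

## Working session

There is one attempt and no reset: what is moved stays moved. The work goes in short steps, Python scripts to look and compute and a tool call to move; the robot and the scene stay as the last step left them, time stands still between calls to the robot, and variables do not carry over. Pictures are saved under pics/ and viewed, about 12 in all and at most 16, crops included, and the job is handed in when it is done.

Besides the shell and the picture viewer there is one more tool, called after "Emit:" by a JSON object that holds its "name" and its "arguments". apply_moves: Moves the arm, as the interface text tells. Its arguments: {"type":"object","properties":{"deltas":{"type":"array"},"grip_force":{"type":"number"}},"required":["deltas"]}

```bash
ls; mkdir -p pics; cat > h.py <<'E'
import numpy as np, cv2
from plant import robot, viewer, order
def cal(n):
    c=viewer.get_calibration(n); K=np.array([[c['fx'],0,c['cx']],[0,c['fy'],c['cy']],[0,0,1.]])
    return K,np.array(c['distortion'],float),np.array(c['R'],float),np.array(c['t'],float)
def pix2w(C,uv,z):
    K,d,R,t=C; p=cv2.undistortPoints(np.array(uv,float).reshape(-1,1,2),K,d).reshape(-1,2)
    r=np.c_[p,np.ones(len(p))]@R; o=-R.T@t
    z=np.broadcast_to(z,len(p)); return o+r*((z-o[2])/r[:,2])[:,None]
def w2pix(C,X):
    K,d,R,t=C; return cv2.projectPoints(np.array(X,float).reshape(-1,1,3),cv2.Rodrigues(R)[0],t,K,d)[0].reshape(-1,2)
def shot(n,f):
    C=cal(n); im=viewer.read_camera(n); cv2.imwrite('pics/'+f+'.png',im); return C,im
E
python3 - <<'E'
from h import *
s=robot.read_state(); print({k:np.round(v,3) for k,v in s.items()})
for n in('scene','top','wrist'):
    C,im=shot(n,n+'0'); print(n,np.round(-C[2].T@C[3],3),np.round(C[2],2).tolist(),C[0][0,0])
a=cv2.imread('pics/scene0.png')
E
```

```text
pics
{'t': np.float64(0.0), 'q': array([ 1.028,  0.131,  1.489,  0.   ,  1.523, -0.085]), 'dq': array([ 0.001,  0.   , -0.   ,  0.002, -0.001,  0.001]), 'joint_torque': array([ 0.0000e+00, -5.5986e+01, -4.9176e+01,  7.7000e-02,  3.6000e-02,
       -0.0000e+00]), 'tool_pos': array([0.265, 0.538, 0.404]), 'orientation': array([-7.130e-01, -3.059e+00,  3.000e-03]), 'force': array([ 0.893, -1.033,  0.308]), 'wrist_torque': array([-0.036,  0.021, -0.01 ]), 'opening': np.float64(0.093)}
scene [ 0.162 -0.517  0.808] [[0.8, -0.6, -0.01], [-0.47, -0.62, -0.63], [0.37, 0.51, -0.78]] 508.09503000163176
top [ 0.322 -0.024  1.022] [[-0.09, -1.0, 0.0], [-0.97, 0.09, -0.22], [0.22, -0.02, -0.98]] 470.26909143551376
wrist [0.198 0.571 0.383] [[0.44, 0.9, -0.0], [0.86, -0.43, 0.27], [0.24, -0.12, -0.96]] 294.1492376031085
```

View pics/top0.png

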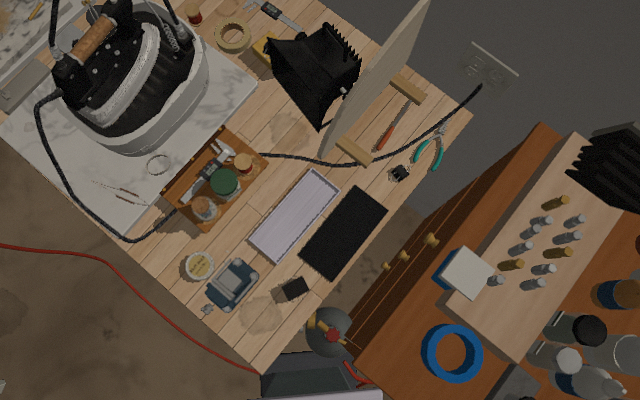

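View pics/scene0.png

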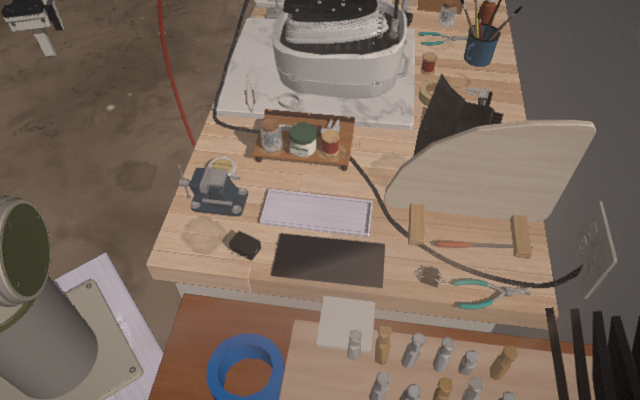

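The top view shows the board at about (215,180), the tray at (293,215), the mat at (343,232), the charcoal block at (295,289) and the clip at (399,172). I'll enlarge it.

```bash
python3 - <<'E'
import cv2
a=cv2.imread('pics/top0.png')[120:240,150:300]
cv2.imwrite('pics/t1.png',cv2.resize(a,None,fx=5,fy=5,interpolation=cv2.INTER_CUBIC))
a=cv2.imread('pics/scene0.png')[100:290,225:415]
cv2.imwrite('pics/s1.png',cv2.resize(a,None,fx=3.1579,fy=3.1579,interpolation=cv2.INTER_CUBIC))
E
```

```text
(no output)
```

View pics/t1.png

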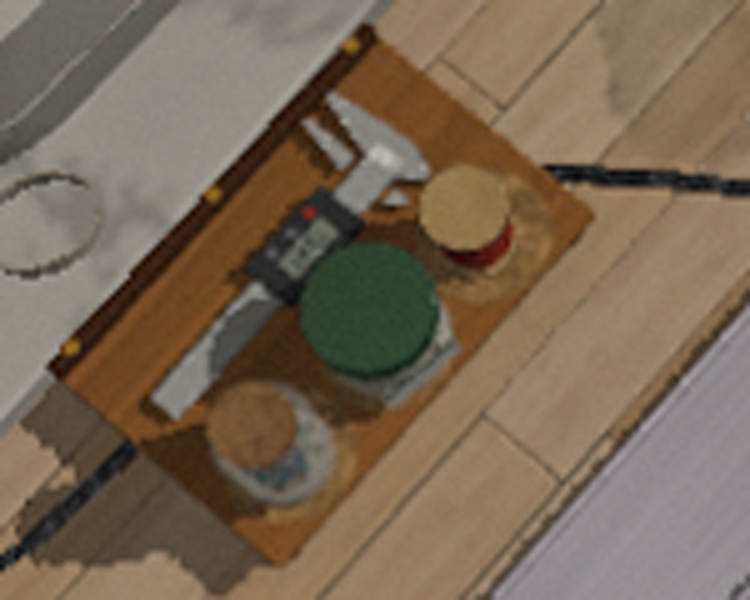

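In this crop, lid centres are spool (465,208), green lid (370,308) and cork (252,425). The front board edge runs from (595,215) to (280,565). The housing centre is at about (305,245).

```bash
python3 - <<'E'
from h import *
a=cv2.imread('pics/top0.png')[160:310,240:400]
cv2.imwrite('pics/t2.png',cv2.resize(a,None,fx=4,fy=4,interpolation=cv2.INTER_CUBIC))
C=cal('top')
f=lambda p:np.array(p)/5+[150-.4,120-.4]
for n,p,z in [('spool',(465,208),.075),('flux',(370,308),.08),('bead',(252,425),.094),('FR',(595,215),.03),('FL',(280,565),.03),('house',(305,245),.041),('rail L',(70,348),.042),('railR',(352,46),.042),('tailL',(172,410),.036),('jawtip',(330,97),.036),('jawtip2',(428,175),.036)]:
    print(n,np.round(pix2w(C,[f(p)],z)[0],4))
E
```

```text
spool [0.6393 0.0874 0.075 ]
flux [0.5977 0.1286 0.08  ]
bead [0.5487 0.1764 0.094 ]
FR [0.6461 0.0356 0.03  ]
FL [0.502  0.1806 0.03  ]
house [0.64   0.1618 0.041 ]
rail L [0.6024 0.265  0.042 ]
railR [0.7301 0.1371 0.042 ]
tailL [0.5726 0.2232 0.036 ]
jawtip [0.7093 0.1489 0.036 ]
jawtip2 [0.669  0.1073 0.036 ]
```

View pics/t2.png

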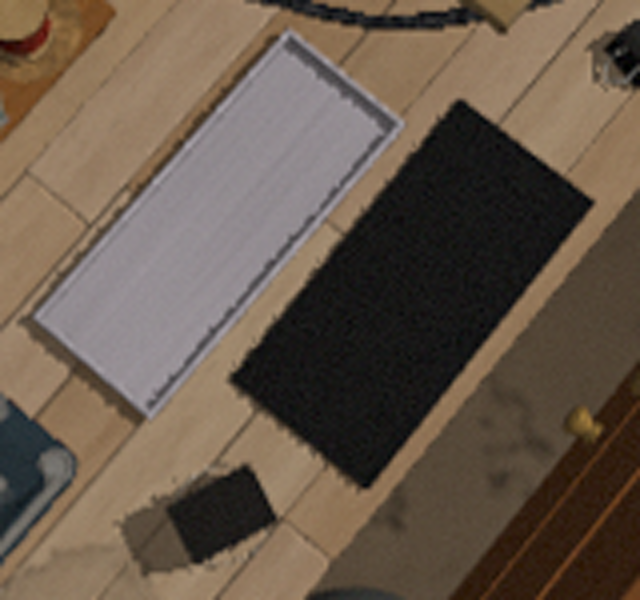

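Corners in this crop: tray (287,30), (403,123), (150,418), (35,318); mat (459,100), (594,203), (366,489), (231,378). All are clear of the charcoal at (222,515).

```bash
cat >> h.py <<'E'
from scipy.spatial.transform import Rotation
def tcp():
    s=robot.read_state(); return s,Rotation.from_rotvec(s['orientation']).as_matrix(),np.array(s['tool_pos'])
def goto(X,yawdeg=None):
    "grasp-point target X (tool down), tool-y heading yawdeg: print deltas in present tool axes and yaw turn"
    s,R,p=tcp(); g=p+R[:,2]*.167
    d=R.T@(np.array(X)-g)*1000
    cur=np.degrees(np.arctan2(R[1,1],R[0,1])); print('grasp',np.round(g,4),'heading %.2f'%cur,'tilt',np.round(R[:,2],4),'delta mm',np.round(d,1))
    if yawdeg is not None:
        e=-np.radians((yawdeg-cur+90)%180-90); c=Rotation.from_rotvec([0,0,-e]).as_matrix()
        print('turn',round(e,4),'delta in turned axes',np.round(c@d,1))
E
python3 - <<'E'
from h import *
C=cal('top')
f=lambda p:np.array(p)/4+[240-.375,160-.375]
for n,P,z in[('tray',[(287,30),(403,123),(150,418),(35,318)],.009),('mat',[(459,100),(594,203),(366,489),(231,378)],.004)]:
    w=pix2w(C,f(P),z); print(n,np.round(w,4).tolist(),'c',w.mean(0).round(4),'sides',np.linalg.norm(w-np.roll(w,1,0),axis=1).round(4))
    v=(w[3]-w[0]+w[2]-w[1]); print('long heading',np.degrees(np.arctan2(v[1],v[0])))
goto([.6,.16,.30],45)
E
```

```text
tray [[0.6339, -0.0581, 0.009], [0.5746, -0.1176, 0.009], [0.4239, 0.0345, 0.009], [0.4834, 0.0927, 0.009]] c [ 0.5289 -0.0121  0.009 ] sides [0.2131 0.084  0.214  0.0832]
long heading 134.84660435573528
mat [[0.5863, -0.1506, 0.004], [0.5211, -0.2188, 0.004], [0.3764, -0.0776, 0.004], [0.4421, -0.0106, 0.004]] c [ 0.4815 -0.1144  0.004 ] sides [0.201  0.0943 0.2022 0.0939]
long heading 135.77134970229315
grasp [0.2649 0.5379 0.2369] heading 63.77 tilt [-8.0e-04 -1.3e-03 -1.0e+00] delta mm [-467.6 -191.   -62.9]
turn 0.3276 delta in turned axes [-504.1  -30.4  -62.9]
```

Emit:
{"name": "apply_moves", "arguments": {"deltas": [[93, [0, 0, -30], 0.164], [93, [0, 0, -30], 0.164], [93, [-55, -4, 0], 0], [93, [-55, -4, 0], 0], [93, [-55, -4, 0], 0]]}}

```text
t: 0.78
tool_pos: [0.374, 0.4118, 0.4645]
orientation: [-1.202, -2.903, 0.0]
force: [0.4, 0.4, -0.1]
opening: 0.0932
```

Emit:
{"name": "apply_moves", "arguments": {"deltas": [[93, [-55, -4, 10], 0], [93, [-55, -4, 15], 0], [93, [-55, -4, 15], 0], [93, [-55, -4, 15], 0], [93, [0, 0, 0], 0]]}}

```text
t: 1.4
tool_pos: [0.519, 0.2429, 0.4075]
orientation: [-1.209, -2.897, 0.005]
force: [-0.4, 1.4, -0.2]
opening: 0.0928
```

```bash
python3 - <<'E'
from h import *
print(robot.read_state()['t']);C,im=shot('wrist','w1'); s,R,p=tcp(); print(p)
np.savez('w1.npz',K=C[0],d=C[1],R=C[2],t=C[3])
b=cv2.resize(im,None,fx=1.25,fy=1.25,interpolation=cv2.INTER_CUBIC); cv2.imwrite('pics/w1b.png',b)
goto([.5977,.1286,.2])
E
```

```text
1.4
[0.51809737 0.2445832  0.4084492 ]
grasp [0.5177 0.2445 0.2414] heading 44.78 tilt [-2.3e-03 -7.0e-04 -1.0e+00] delta mm [-138.6  -24.8   41.3]
```

View pics/w1b.png

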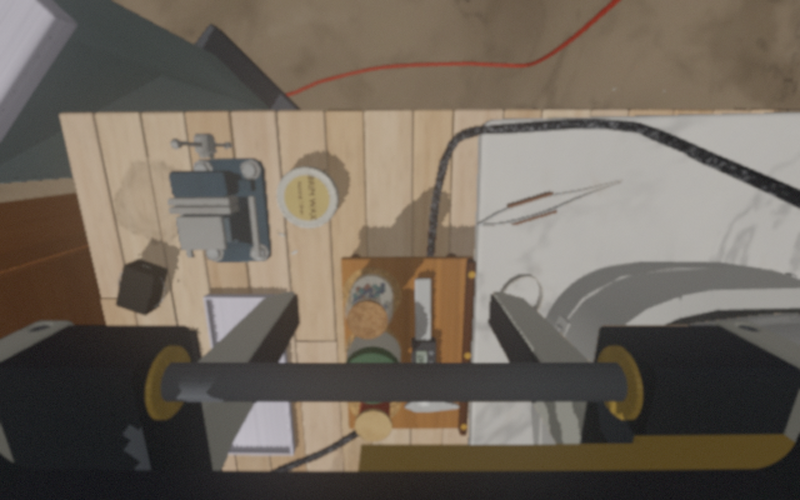

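The wrist view has the board centred near (405,345), partly hidden by the gripper bar. I'll move past it and look back.

Emit:
{"name": "apply_moves", "arguments": {"deltas": [[93, [-55, -8, 0], 0], [93, [-55, -8, 0], 0], [93, [-55, -8, 0], 0], [93, [-25, 0, 0], 0], [93, [0, 0, 0], 0]]}}

```text
t: 2.08
tool_pos: [0.6353, 0.0947, 0.4098]
orientation: [-1.204, -2.902, -0.0]
force: [-1.4, 0.7, -0.0]
opening: 0.093
```

```bash
python3 - <<'E'
from h import *
C,im=shot('wrist','w2'); s,R,p=tcp(); print(p,s['t'],s['q'].round(2))
np.savez('w2.npz',K=C[0],d=C[1],R=C[2],t=C[3])
b=cv2.resize(im[60:310,150:450],None,fx=2.4,fy=2.4,interpolation=cv2.INTER_CUBIC); cv2.imwrite('pics/w2b.png',b)
E
```

```text
[0.63467218 0.09565711 0.40985286] 2.125 [ 0.07  0.24  1.35  0.    1.55 -0.72]
```

View pics/w2b.png

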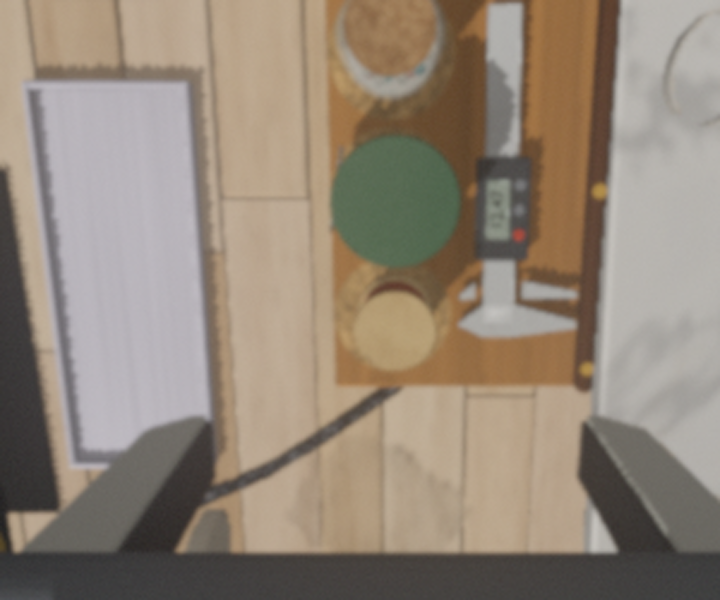

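In this crop: spool top (395,330), green lid (396,200), cork (390,30), housing (503,209). The calliper tail is at (505,3), with jaw tips at (458,323) and (578,325). The front-right board corner is at (337,385).

```bash
cat >> h.py <<'E'
def load(n):
    z=np.load(n+'.npz'); return z['K'],z['d'],z['R'],z['t']
E
python3 - <<'E'
from h import *
C=load('w2'); f=lambda p:np.array(p)/2.4+[150-.3,60-.3]
for n,p,z in [('spool',(395,330),.075),('flux',(396,200),.08),('bead',(390,30),.094),('FR',(337,385),.03),('Fr2',(331,60),.03),('house',(503,209),.041),('h TL',(480,158),.041),('hTR',(533,158),.041),('hBR',(528,260),.041),('hBL',(473,260),.041),('rail',(576,385),.042),('tailL',(489,3),.034),('tailR',(522,3),.034),('jawL',(458,323),.036),('jawR',(578,325),.036),('jawend',(500,338),.036),('tray1',(25,82),.009),('tray2',(188,80),.009),('tray4',(75,468),.009),('tray3',(213,462),.009)]:
    print(n,np.round(pix2w(C,[f(p)],z)[0],4))
E
```

```text
spool [0.6389 0.0898 0.075 ]
flux [0.5976 0.132  0.08  ]
bead [0.5496 0.1769 0.094 ]
FR [0.6465 0.0381 0.03  ]
Fr2 [0.5319 0.1541 0.03  ]
house [0.6394 0.1637 0.041 ]
h TL [0.614  0.1723 0.041 ]
hTR [0.6319 0.1902 0.041 ]
hBR [0.6665 0.1555 0.041 ]
hBL [0.6472 0.1363 0.041 ]
rail [0.7322 0.1292 0.042 ]
tailL [0.5671 0.2234 0.034 ]
tailR [0.5779 0.2342 0.034 ]
jawL [0.6663 0.1082 0.036 ]
jawR [0.7109 0.1512 0.036 ]
jawend [0.6875 0.1181 0.036 ]
tray1 [0.4256 0.0373 0.009 ]
tray2 [0.484  0.0965 0.009 ]
tray4 [ 0.5765 -0.1146  0.009 ]
tray3 [ 0.6316 -0.0541  0.009 ]
```

```bash
python3 - <<'E'
from h import *
goto([.639,.0886,.065],44.8); goto([.639,.0886,.110],44.8)
E
```

```text
grasp [0.6346 0.0958 0.2429] heading 44.99 tilt [-3.e-04  6.e-04 -1.e+00] delta mm [ -8.3  -2.  177.8]
turn 0.0033 delta in turned axes [ -8.3  -2.  177.8]
grasp [0.6346 0.0958 0.2429] heading 44.99 tilt [-3.e-04  6.e-04 -1.e+00] delta mm [ -8.2  -2.  132.8]
turn 0.0033 delta in turned axes [ -8.2  -2.  132.8]
```

Emit:
{"name": "apply_moves", "arguments": {"deltas": [[75, [-8, -2, 35], 0.003], [75, [0, 0, 40], 0], [75, [0, 0, 35], 0], [75, [0, 0, 20], 0], [75, [0, 0, 0], 0]], "grip_force": 20}}

```text
t: 2.75
tool_pos: [0.638, 0.0888, 0.2784]
orientation: [-1.204, -2.899, 0.002]
force: [0.2, -0.6, 0.7]
opening: 0.075
```

```bash
python3 - <<'E'
from h import *
goto([.639,.0886,.065],44.8); print(robot.read_state()['q'][5])
E
```

```text
grasp [0.6375 0.0888 0.1114] heading 44.88 tilt [-0.003  0.    -1.   ] delta mm [-1.3  1.  46.4]
turn 0.0015 delta in turned axes [-1.3  1.  46.4]
-0.7246966694167903
```

Emit:
{"name": "apply_moves", "arguments": {"deltas": [[75, [-1, 1, 25], 0], [75, [0, 0, 21], 0], [30, [0, 0, 0], 0], [30, [0, 0, 0], 0], [30, [0, 0, 0], 0]]}}

```text
t: 3.38
tool_pos: [0.641, 0.0877, 0.2351]
orientation: [1.207, 2.899, 0.001]
force: [0.6, 0.1, -0.7]
opening: 0.0494
```

Emit:
{"name": "apply_moves", "arguments": {"deltas": [[30, [0, 0, 0], 0], [30, [0, 0, 0], 0], [30, [0, 0, 0], 0], [30, [0, 0, 0], 0], [30, [0, 0, 0], 0]]}}

```text
t: 4.0
tool_pos: [0.6408, 0.0876, 0.2346]
orientation: [1.207, 2.899, 0.001]
force: [-0.8, -0.3, 6.1]
opening: 0.0377
```

```bash
python3 - <<'E'
from h import *
goto([.5755,-.0568,.065],44.8)
E
```

```text
grasp [0.641  0.0877 0.0676] heading 44.80 tilt [ 0.0012  0.     -1.    ] delta mm [ -56.3 -148.3    2.5]
turn 0.0001 delta in turned axes [ -56.3 -148.3    2.5]
```

Emit:
{"name": "apply_moves", "arguments": {"deltas": [[30, [0, 0, -25], 0], [30, [0, 0, -35], 0], [30, [-16, -40, 0], 0], [30, [-16, -42, 0], 0], [30, [-16, -42, 0], 0]]}}

```text
t: 4.62
tool_pos: [0.5854, -0.0348, 0.2933]
orientation: [-1.206, -2.9, 0.0]
force: [0.3, -0.8, 0.0]
opening: 0.0371
```

Emit:
{"name": "apply_moves", "arguments": {"deltas": [[30, [-8, -24, 0], 0], [30, [0, 0, 40], 0], [30, [0, 0, 25], 0], [30, [0, 0, 10], 0], [30, [0, 0, 0], 0]]}}

```text
t: 5.25
tool_pos: [0.5747, -0.0563, 0.2182]
orientation: [-1.207, -2.899, 0.0]
force: [-0.4, -0.1, -1.1]
opening: 0.0376
```

```bash
python3 - <<'E'
from h import *
goto([.5755,-.0568,.0396],44.8); s=robot.read_state(); print(s['opening'],s['force'])
E
```

```text
grasp [ 0.5744 -0.0562  0.0512] heading 44.81 tilt [-1.4e-03  3.0e-04 -1.0e+00] delta mm [-1.2  0.4 11.6]
turn 0.0002 delta in turned axes [-1.2  0.4 11.6]
0.03759492419949531 [-0.43720541 -0.13807513 -1.1066996 ]
```

Emit:
{"name": "apply_moves", "arguments": {"deltas": [[30, [-1, 0, 6], 0], [30, [0, 0, 3], 0], [30, [0, 0, 2], 0], [30, [0, 0, 0], 0], [30, [0, 0, 0], 0]]}}

```text
t: 5.88
tool_pos: [0.5757, -0.0571, 0.2079]
orientation: [1.207, 2.9, 0.0]
force: [-0.6, -0.5, 0.2]
opening: 0.0377
```

```bash
python3 - <<'E'
from h import *
goto([.5755,-.0568,.0396],44.8); s=robot.read_state(); print(s['tool_pos'],s['opening'],s['force'])
E
```

```text
grasp [ 0.5757 -0.0571  0.0409] heading 44.81 tilt [ 2.e-04 -1.e-04 -1.e+00] delta mm [0.4 0.1 1.3]
turn 0.0001 delta in turned axes [0.4 0.1 1.3]
[ 0.57567045 -0.05712157  0.20791246] 0.03765719522783964 [-0.62963528 -0.50025212  0.17905779]
```

Emit:
{"name": "apply_moves", "arguments": {"deltas": [[30, [0, 0, 0.7], 0], [60, [0, 0, 0], 0], [60, [0, 0, 0], 0], [60, [0, 0, 0], 0], [60, [0, 0, -20], 0]]}}

```text
t: 6.5
tool_pos: [0.5746, -0.0569, 0.2259]
orientation: [-1.206, -2.897, 0.001]
force: [0.0, 0.5, -0.1]
opening: 0.0599
```

Emit:
{"name": "apply_moves", "arguments": {"deltas": [[80, [0, 0, -45], 0], [80, [0, 0, -50], 0], [80, [25, 50, 0], 0], [80, [25, 50, 0], 0], [80, [5, 47, 0], 0]]}}

```text
t: 7.12
tool_pos: [0.6415, 0.0877, 0.3244]
orientation: [1.205, 2.899, 0.002]
force: [0.8, -0.3, 0.5]
opening: 0.08
```

```bash
python3 - <<'E'
from h import *
goto([.5977,.1303,.066],44.8); s=robot.read_state(); print(s['tool_pos'],s['opening'],s['force'])
E
```

```text
grasp [0.6418 0.0878 0.1574] heading 44.85 tilt [ 2.1e-03  4.0e-04 -1.0e+00] delta mm [61.4 -1.4 91.3]
turn 0.001 delta in turned axes [61.4 -1.5 91.3]
[0.64146903 0.08771138 0.32442573] 0.07998464428882296 [ 0.78783932 -0.29804325  0.47456083]
```

Emit:
{"name": "apply_moves", "arguments": {"deltas": [[80, [31, -0.7, 0], 0], [80, [30.4, -0.7, 0], 0], [80, [0, 0, 30], 0], [80, [0, 0, 25], 0], [80, [0, 0, 0], 0]]}}

```text
t: 7.75
tool_pos: [0.596, 0.1281, 0.266]
orientation: [-1.206, -2.898, 0.003]
force: [-0.1, 0.6, 0.5]
opening: 0.08
```

```bash
python3 - <<'E'
from h import *
goto([.5977,.1303,.066],44.8); s=robot.read_state(); print(s['tool_pos'],s['opening'],s['force'])
E
```

```text
grasp [0.5954 0.1281 0.099 ] heading 44.82 tilt [-3.4e-03 -4.0e-04 -1.0e+00] delta mm [-0.1  3.3 33. ]
turn 0.0003 delta in turned axes [-0.1  3.3 33. ]
[0.59597732 0.12812156 0.2660167 ] 0.0800376789460881 [-0.10910991  0.62312138  0.49436188]
```

Emit:
{"name": "apply_moves", "arguments": {"deltas": [[80, [0, 2, 18], 0], [80, [0, 0, 14], 0], [80, [0, 0, 0], 0], [50, [0, 0, 0], 0], [50, [0, 0, 0], 0]]}}

```text
t: 8.38
tool_pos: [0.5987, 0.1295, 0.2358]
orientation: [1.207, 2.899, 0.001]
force: [0.1, -0.3, -0.2]
opening: 0.0645
```

Emit:
{"name": "apply_moves", "arguments": {"deltas": [[50, [0, 0, 0], 0], [50, [0, 0, 0], 0], [50, [0, 0, 0], 0], [50, [0, 0, 0], 0], [50, [0, 0, 0], 0]]}}

```text
t: 9.0
tool_pos: [0.5986, 0.1296, 0.2356]
orientation: [1.207, 2.9, 0.001]
force: [-0.5, -0.3, 5.2]
opening: 0.0554
```

```bash
python3 - <<'E'
from h import *
goto([.529,-.010,.0396],44.8); s=robot.read_state(); print(s['tool_pos'],s['opening'],s['force'])
E
```

```text
grasp [0.5988 0.1296 0.0686] heading 44.80 tilt [ 1.e-03  1.e-04 -1.e+00] delta mm [ -49.9 -147.9   28.9]
turn 0.0001 delta in turned axes [ -49.9 -147.9   28.9]
[0.59858818 0.12956682 0.23562645] 0.05539224766296953 [-0.54049366 -0.33991487  5.15391235]
```

Emit:
{"name": "apply_moves", "arguments": {"deltas": [[50, [0, 0, -15], 0], [50, [0, 0, -20], 0], [50, [0, 0, -25], 0], [50, [0, 0, 0], 0], [50, [0, 0, 0], 0]]}}

```text
t: 9.62
tool_pos: [0.5982, 0.1295, 0.2949]
orientation: [-1.207, -2.9, 0.0]
force: [-0.3, 0.4, -1.5]
opening: 0.0561
```

```bash
python3 - <<'E'
from h import *
C,im=shot('wrist','w3')
cv2.imwrite('pics/w3b.png',cv2.resize(im[50:400,120:520],None,fx=1.5,fy=1.5))
C,im=shot('scene','s3')
cv2.imwrite('pics/s3b.png',cv2.resize(im[80:260,220:400],None,fx=3,fy=3,interpolation=cv2.INTER_CUBIC))
goto([.529,-.010,.0396],44.8); s=robot.read_state(); print(s['tool_pos'],s['opening'],s['force'])
E
```

```text
grasp [0.5975 0.1294 0.1268] heading 44.81 tilt [-2.e-03 -3.e-04 -1.e+00] delta mm [ -50.8 -146.7   87.4]
turn 0.0001 delta in turned axes [ -50.8 -146.7   87.4]
[0.59781729 0.12946243 0.29378638] 0.05575205644731343 [ 0.21481545 -0.05142035 -0.74203072]
```

View pics/s3b.png

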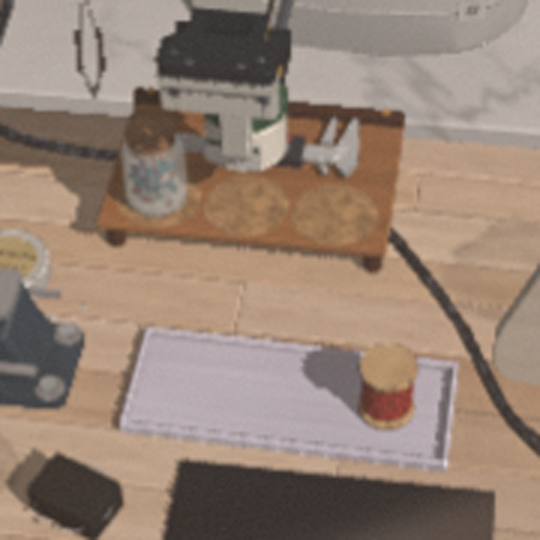

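The jar hangs level in the gripper at (245,135). The spool stands in the tray at (388,385).

Emit:
{"name": "apply_moves", "arguments": {"deltas": [[50, [-14, -40, 0], 0], [50, [-14, -42, 0], 0], [50, [-14, -42, 0], 0], [50, [-8.5, -23, 20], 0], [50, [0, 0, 25], 0]]}}

```text
t: 10.35
tool_pos: [0.5288, -0.0116, 0.2492]
orientation: [-1.211, -2.899, 0.001]
force: [0.6, 0.6, -1.1]
opening: 0.0555
```

Emit:
{"name": "apply_moves", "arguments": {"deltas": [[50, [0, 0, 25], 0], [50, [0, 0, 10], 0], [50, [0, 0, 0], 0], [50, [0, 0, 0], 0]]}}

```text
t: 10.85
tool_pos: [0.5301, -0.0098, 0.216]
orientation: [1.206, 2.899, 0.001]
force: [0.3, 0.1, -0.6]
opening: 0.0555
```

```bash
python3 - <<'E'
from h import *
goto([.529,-.010,.0410],44.8); s=robot.read_state(); print(s['tool_pos'],s['opening'],s['force'])
E
```

```text
grasp [ 0.5304 -0.0099  0.049 ] heading 44.82 tilt [ 1.3e-03 -2.0e-04 -1.0e+00] delta mm [ 0.9 -1.1  8. ]
turn 0.0004 delta in turned axes [ 0.9 -1.1  8. ]
[ 0.53014071 -0.0098475   0.21596892] 0.05545967187305213 [ 0.32533565  0.05526749 -0.59549743]
```

Emit:
{"name": "apply_moves", "arguments": {"deltas": [[50, [0, -1, 4], 0], [50, [0, 0, 2], 0], [50, [0, 0, 1], 0], [50, [0, 0, 0], 0], [50, [0, 0, 0], 0]]}}

```text
t: 11.48
tool_pos: [0.529, -0.0106, 0.2087]
orientation: [1.207, 2.9, -0.0]
force: [-3.1, -0.1, 5.7]
opening: 0.0558
```

Emit:
{"name": "apply_moves", "arguments": {"deltas": [[78, [0, 0, 0.5], 0], [78, [0, 0, 0], 0], [78, [0, 0, 0], 0], [78, [0, 0, 0], 0], [78, [0, 0, -20], 0]]}}

```text
t: 12.1
tool_pos: [0.5279, -0.0105, 0.226]
orientation: [-1.206, -2.897, 0.002]
force: [-0.6, -0.9, 1.4]
opening: 0.0787
```

Emit:
{"name": "apply_moves", "arguments": {"deltas": [[78, [0, 0, -45], 0], [78, [0, 0, -50], 0], [78, [38, 49, 0], 0], [78, [38, 49, 0], 0], [78, [38, 49, 0], 0]]}}

```text
t: 12.72
tool_pos: [0.553, 0.1755, 0.323]
orientation: [1.208, 2.899, 0.001]
force: [0.2, 0.3, 0.5]
opening: 0.0778
```

```bash
python3 - <<'E'
from h import *
goto([.549,.1767,.071],44.8); s=robot.read_state(); print(s['tool_pos'],s['opening'],s['force'])
E
```

```text
grasp [0.5531 0.1755 0.156 ] heading 44.76 tilt [ 1.e-03  1.e-04 -1.e+00] delta mm [ 3.8 -2.2 85. ]
turn -0.0007 delta in turned axes [ 3.8 -2.2 85. ]
[0.55297935 0.17550901 0.32295745] 0.07784752965304909 [0.17183499 0.27316357 0.49024471]
```

Emit:
{"name": "apply_moves", "arguments": {"deltas": [[78, [4, -2, 10], 0], [78, [0, 0, 35], 0], [78, [0, 0, 25], 0], [78, [0, 0, 14], 0], [78, [0, 0, 0], 0]]}}

```text
t: 13.35
tool_pos: [0.5481, 0.1745, 0.2374]
orientation: [-1.207, -2.898, 0.002]
force: [0.4, -0.6, -1.0]
opening: 0.0782
```

```bash
python3 - <<'E'
from h import *
goto([.549,.1767,.071],44.8); s=robot.read_state(); print(s['tool_pos'],s['opening'],s['force'])
C,im=shot('wrist','w4')
cv2.imwrite('pics/w4b.png',cv2.resize(im[50:400,120:520],None,fx=1.5,fy=1.5))
E
```

```text
grasp [0.5477 0.1744 0.0704] heading 44.77 tilt [-2.3e-03 -7.0e-04 -1.0e+00] delta mm [ 0.7  2.5 -0.6]
turn -0.0006 delta in turned axes [ 0.7  2.5 -0.6]
[0.54812618 0.17454998 0.23739275] 0.07820350021896465 [ 0.40759395 -0.58714376 -0.9786243 ]
```

Emit:
{"name": "apply_moves", "arguments": {"deltas": [[78, [0.5, 2, -0.5], 0], [78, [0, 0, 0], 0], [40, [0, 0, 0], 0], [40, [0, 0, 0], 0], [40, [0, 0, 0], 0]]}}

```text
t: 14.02
tool_pos: [0.5497, 0.177, 0.239]
orientation: [-1.207, -2.9, 0.0]
force: [-0.6, -0.2, 0.4]
opening: 0.0529
```

Emit:
{"name": "apply_moves", "arguments": {"deltas": [[40, [0, 0, 0], 0], [40, [0, 0, 0], 0], [40, [0, 0, 0], 0], [40, [0, 0, 0], 0], [40, [0, 0, 0], 0]]}}

```text
t: 14.65
tool_pos: [0.5497, 0.1771, 0.239]
orientation: [-1.207, -2.9, -0.0]
force: [-0.5, -0.1, -0.8]
opening: 0.0458
```

Emit:
{"name": "apply_moves", "arguments": {"deltas": [[40, [0, 0, -15], 0], [40, [0, 0, -15], 0], [40, [0, 0, 0], 0], [40, [0, 0, 0], 0]]}}

```text
t: 15.15
tool_pos: [0.5497, 0.1771, 0.2693]
orientation: [1.207, 2.9, 0.001]
force: [0.2, -0.2, -1.9]
opening: 0.0456
```

```bash
python3 - <<'E'
from h import *
goto([.4825,.0368,.080],44.8); s=robot.read_state(); print(s['tool_pos'],s['opening'],s['force'])
E
```

```text
grasp [0.5498 0.1771 0.1023] heading 44.81 tilt [ 6.e-04  1.e-04 -1.e+00] delta mm [ -52.1 -146.7   22.3]
turn 0.0001 delta in turned axes [ -52.1 -146.6   22.3]
[0.54973397 0.17707705 0.26931463] 0.04561078325058923 [ 0.16107963 -0.17878171 -1.87400059]
```

Emit:
{"name": "apply_moves", "arguments": {"deltas": [[40, [-14, -38, 0], 0], [40, [-14, -42, 0], 0], [40, [-14, -42, 0], 0], [40, [-9, -25, 10], 0], [40, [0, 0, 25], 0]]}}

```text
t: 15.78
tool_pos: [0.4812, 0.0357, 0.2344]
orientation: [1.21, 2.897, 0.001]
force: [0.9, 0.4, -1.8]
opening: 0.0457
```

Emit:
{"name": "apply_moves", "arguments": {"deltas": [[40, [0, 0, 14], 0], [40, [0, 0, 0], 0], [40, [0, 0, 0], 0]]}}

```text
t: 16.15
tool_pos: [0.4817, 0.0376, 0.2205]
orientation: [1.206, 2.9, 0.0]
force: [-0.1, 0.1, -0.7]
opening: 0.0461
```

```bash
python3 - <<'E'
from h import *
goto([.4825,.0368,.045],44.8); s=robot.read_state(); print(s['tool_pos'],s['opening'],s['force'])
E
```

```text
grasp [0.4818 0.0376 0.0535] heading 44.84 tilt [ 4.e-04 -0.e+00 -1.e+00] delta mm [-1.1 -0.1  8.5]
turn 0.0007 delta in turned axes [-1.1 -0.   8.5]
[0.48171042 0.03759412 0.22054274] 0.046059561400053836 [-0.11796016  0.1069232  -0.73424012]
```

Emit:
{"name": "apply_moves", "arguments": {"deltas": [[40, [-1, 0, 4], 0], [40, [0, 0, 3], 0], [40, [0, 0, 1], 0], [40, [0, 0, 0], 0], [40, [0, 0, 0], 0]]}}

```text
t: 16.77
tool_pos: [0.4821, 0.0366, 0.2121]
orientation: [1.207, 2.9, 0.0]
force: [-0.2, 0.5, -1.1]
opening: 0.0455
```

Emit:
{"name": "apply_moves", "arguments": {"deltas": [[70, [0, 0, 0.5], 0], [70, [0, 0, 0], 0], [70, [0, 0, 0], 0], [70, [0, 0, 0], 0], [70, [0, 0, -20], 0]]}}

```text
t: 17.4
tool_pos: [0.481, 0.0366, 0.2302]
orientation: [-1.206, -2.897, 0.002]
force: [1.2, 0.7, 0.2]
opening: 0.0699
```

Emit:
{"name": "apply_moves", "arguments": {"deltas": [[70, [0, 0, -50], 0], [70, [0, 0, -50], 0], [70, [-21, 50, 0], 0], [70, [-22, 50, 0], 0], [70, [-22, 50, 0], 0]]}}

```text
t: 18.02
tool_pos: [0.6358, 0.0968, 0.332]
orientation: [1.207, 2.899, 0.001]
force: [0.6, -0.3, 1.2]
opening: 0.0697
```

Emit:
{"name": "apply_moves", "arguments": {"deltas": [[93, [-21, 50, 0], 0], [93, [0, 0, 0], 0], [93, [0, 0, 0], 0]]}}

```text
t: 18.4
tool_pos: [0.6843, 0.1165, 0.3307]
orientation: [-1.206, -2.899, 0.001]
force: [0.6, -0.3, -0.3]
opening: 0.0917
```

```bash
python3 - <<'E'
from h import *
goto([.6397,.1628,.090],45); s=robot.read_state(); print(s['t'],s['tool_pos'],s['opening'],s['force'])
C,im=shot('wrist','w5'); np.savez('w5.npz',K=C[0],d=C[1],R=C[2],t=C[3])
cv2.imwrite('pics/w5b.png',cv2.resize(im[0:300,120:520],None,fx=2,fy=2,interpolation=cv2.INTER_CUBIC))
C,im=shot('scene','s5')
cv2.imwrite('pics/s5b.png',cv2.resize(im[80:280,220:400],None,fx=3,fy=3,interpolation=cv2.INTER_CUBIC))
E
```

```text
grasp [0.684  0.1164 0.1637] heading 44.82 tilt [-1.6e-03 -3.0e-04 -1.0e+00] delta mm [64.1  1.4 73.7]
turn -0.0032 delta in turned axes [64.1  1.6 73.7]
18.4 [0.68429031 0.11647054 0.33065944] 0.09169158298575492 [ 0.5984502  -0.33234205 -0.28796494]
```

View pics/w5b.png

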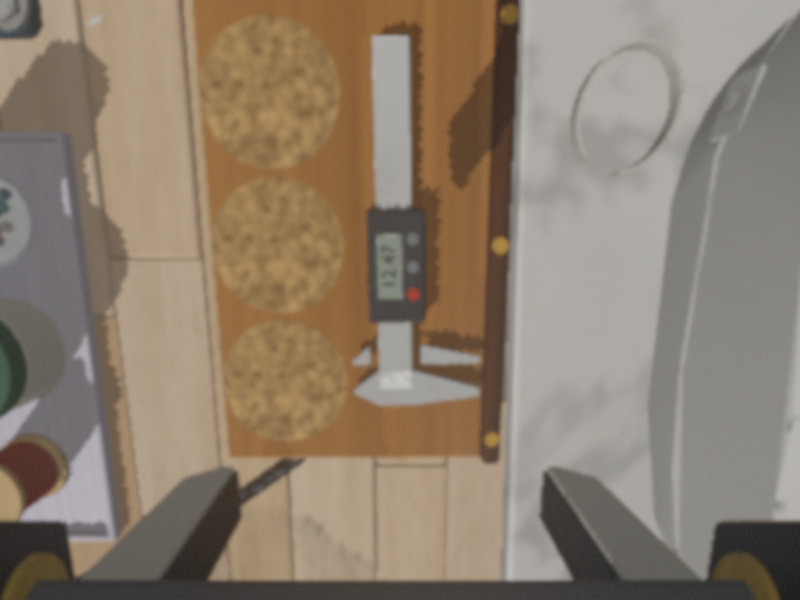

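View pics/s5b.png

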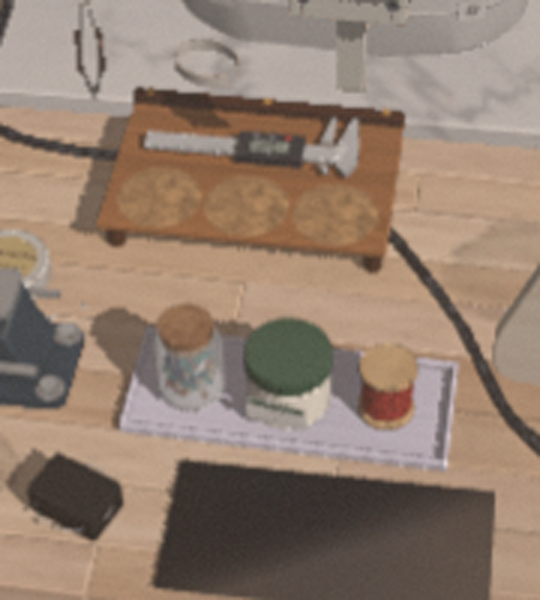

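All three containers stand upright in the tray. In the close view the housing corners are (368,209), (424,209), (425,320) and (369,320), with the tail at (372,36)–(410,35) and jaw tips at (354,392) and (481,392).

```bash
python3 - <<'E'
from h import *
C=load('w5'); f=lambda p:np.array(p)/2+[120-.25,-.25]
P=dict(hTL=(368,209),hTR=(424,209),hBR=(425,320),hBL=(369,320),tL=(372,36),tR=(410,35),jL=(354,392),jR=(481,392),jE=(384,405),r1=(499,10),r2=(483,455))
W={n:pix2w(C,[f(p)],.041 if n[0]=='h' else .036 if n[0]!='r' else .042)[0] for n,p in P.items()}
ex=np.array([.7096,.7046]);ey=np.array([-.7046,.7096]);O=np.array([.6241,.1614])
for n,w in W.items(): print(n,w.round(4), 'board',np.round([(w[:2]-O)@ex*1e3,(w[:2]-O)@ey*1e3],1))
h=sum(W[k] for k in('hTL','hTR','hBR','hBL'))/4; print('house',h)
a=W['hBL']+W['hBR']-W['hTL']-W['hTR']; print('axis',np.degrees(np.arctan2(a[1],a[0])))
a=W['jE']*0+(W['hBL']+W['hBR'])/2-(W['tL']+W['tR'])/2; print(np.degrees(np.arctan2(a[1],a[0])))
E
```

```text
hTL [0.6141 0.1725 0.041 ] board [ 0.7 14.9]
hTR [0.6314 0.1896 0.041 ] board [25.  14.9]
hBR [0.6661 0.1563 0.041 ] board [ 26.2 -33.3]
hBL [0.648  0.1383 0.041 ] board [  0.7 -33.3]
tL [0.5674 0.2225 0.036 ] board [ 2.8 83.3]
tR [0.5783 0.2338 0.036 ] board [18.5 83.6]
jL [0.6673 0.108  0.036 ] board [ -7.  -68.3]
jR [0.7105 0.1509 0.036 ] board [ 53.9 -68.3]
jE [0.682  0.1135 0.036 ] board [  7.4 -74.8]
r1 [0.5984 0.2638 0.042 ] board [53.9 90.8]
r2 [0.7325 0.1306 0.042 ] board [ 55.2 -98.2]
house [0.63990757 0.16415488 0.041     ]
axis -44.51217442774921
-43.84026363573908
```

Emit:
{"name": "apply_moves", "arguments": {"deltas": [[42, [32, 1.5, 0], -0.003], [42, [32, 1.5, 0], 0], [42, [0, 0, 30], 0], [42, [0, 0, 30], 0], [42, [0, 0, 0], 0]], "grip_force": 25}}

```text
t: 19.12
tool_pos: [0.6396, 0.1633, 0.2698]
orientation: [-1.202, -2.899, 0.004]
force: [-1.1, 0.3, 0.1]
opening: 0.0473
```

Emit:
{"name": "apply_moves", "arguments": {"deltas": [[42, [0, 0, 0], 0], [42, [0, 0, 0], 0]]}}

```text
t: 19.38
tool_pos: [0.6422, 0.1638, 0.274]
orientation: [1.202, 2.899, 0.003]
force: [-0.5, -0.5, 0.3]
opening: 0.0422
```

```bash
python3 - <<'E'
from h import *
goto([.6399,.1642,.0515],45); s=robot.read_state(); print(s['t'],s['tool_pos'],s['opening'],s['force'])
E
```

```text
grasp [0.6427 0.1639 0.107 ] heading 44.96 tilt [ 3.4e-03  6.0e-04 -1.0e+00] delta mm [ 2.3 -2.  55.5]
turn -0.0008 delta in turned axes [ 2.3 -2.  55.5]
19.375 [0.64215235 0.16383487 0.27400314] 0.04217500540640399 [-0.48499084 -0.52742345  0.33638741]
```

Emit:
{"name": "apply_moves", "arguments": {"deltas": [[42, [1.5, -1.5, 20], 0], [42, [0, 0, 20], 0], [42, [0, 0, 0], 0], [42, [0, 0, 0], 0], [42, [0, 0, 0], 0]]}}

```text
t: 20.0
tool_pos: [0.6398, 0.164, 0.2323]
orientation: [1.202, 2.901, 0.001]
force: [-0.4, 0.8, -0.6]
opening: 0.0421
```

```bash
python3 - <<'E'
from h import *
goto([.6399,.1642,.0515],45); s=robot.read_state(); print(s['t'],s['tool_pos'],s['opening'],s['force'])
E
```

```text
grasp [0.64   0.164  0.0653] heading 44.98 tilt [ 1.2e-03  2.0e-04 -1.0e+00] delta mm [ 0.2  0.  13.8]
turn -0.0004 delta in turned axes [ 0.2  0.  13.8]
20.0 [0.63979197 0.16400921 0.23226494] 0.042083944941961625 [-0.4052604   0.83621337 -0.55389893]
```

Emit:
{"name": "apply_moves", "arguments": {"deltas": [[42, [0, 0, 7], 0], [42, [0, 0, 4.5], 0], [42, [0, 0, 2], 0], [42, [0, 0, 0], 0], [42, [0, 0, 0], 0]]}}

```text
t: 20.62
tool_pos: [0.6394, 0.1639, 0.2182]
orientation: [1.203, 2.902, 0.0]
force: [-0.4, 0.1, 0.5]
opening: 0.0418
```

Emit:
{"name": "apply_moves", "arguments": {"deltas": [[15, [0, 0, 0], 0], [15, [0, 0, 0], 0], [15, [0, 0, 0], 0], [15, [0, 0, 0], 0], [15, [0, 0, 0], 0]]}}

```text
t: 21.25
tool_pos: [0.6395, 0.164, 0.2182]
orientation: [1.203, 2.902, 0.0]
force: [-0.1, -0.4, 1.1]
opening: 0.0256
```

Emit:
{"name": "apply_moves", "arguments": {"deltas": [[15, [0, 0, 0], 0], [15, [0, 0, -8], 0], [15, [0, 0, -12], 0], [15, [0, 0, 0], 0], [15, [0, 0, 0], 0]]}}

```text
t: 21.88
tool_pos: [0.6394, 0.164, 0.2383]
orientation: [1.203, 2.902, 0.0]
force: [-0.2, 0.4, -2.2]
opening: 0.0258
```

```bash
python3 - <<'E'
from h import *
goto([.6399,.1642,.0515],45); s=robot.read_state(); print(s['t'],s['tool_pos'],s['opening'],s['force'])
C,im=shot('wrist','w6')
cv2.imwrite('pics/w6b.png',cv2.resize(im[0:300,120:520],None,fx=1.5,fy=1.5,interpolation=cv2.INTER_CUBIC))
C,im=shot('scene','s6')
cv2.imwrite('pics/s6b.png',cv2.resize(im[80:280,220:400],None,fx=3,fy=3,interpolation=cv2.INTER_CUBIC))
E
```

```text
grasp [0.6395 0.164  0.0713] heading 44.98 tilt [ 4.e-04  1.e-04 -1.e+00] delta mm [-0.1  0.5 19.8]
turn -0.0004 delta in turned axes [-0.1  0.5 19.8]
21.875 [0.63941618 0.16395086 0.23828907] 0.025820025289720244 [-0.22172408  0.36937343 -2.23522657]
```

View pics/s6b.png

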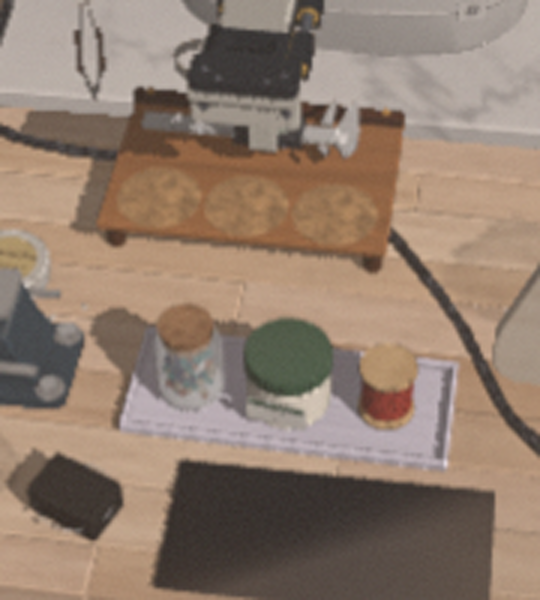

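The calliper is clear of the board, held level at about (250,125). I'll lift and carry it over the tray to the mat.

Emit:
{"name": "apply_moves", "arguments": {"deltas": [[15, [0, 0, -35], 0], [15, [0, 0, -40], 0], [15, [-13, -42, 0], 0], [15, [-14, -46, 0], 0], [15, [-14, -46, 0], 0]]}}

```text
t: 22.6
tool_pos: [0.5726, 0.0393, 0.3127]
orientation: [-1.202, -2.902, 0.0]
force: [0.5, -0.9, -0.8]
opening: 0.026
```

Emit:
{"name": "apply_moves", "arguments": {"deltas": [[15, [-14, -46, 0], 0], [15, [-14, -46, 0], 0], [15, [-14, -46, 0], 0], [15, [-14, -40, 0], 0], [15, [0, 0, 0], -0.009]]}}

```text
t: 23.22
tool_pos: [0.4861, -0.1273, 0.3128]
orientation: [-1.195, -2.905, 0.001]
force: [0.5, 0.1, -1.7]
opening: 0.0256
```

Emit:
{"name": "apply_moves", "arguments": {"deltas": [[15, [0, 0, 0], 0], [15, [0, 0, 0], 0]]}}

```text
t: 23.48
tool_pos: [0.4876, -0.1243, 0.3129]
orientation: [-1.188, -2.908, -0.0]
force: [0.5, -0.1, -0.5]
opening: 0.0255
```

```bash
python3 - <<'E'
from h import *
goto([.4851,-.1289,.0252],45.5); s=robot.read_state(); print(s['t'],s['tool_pos'],s['opening'],s['force'])
C,im=shot('wrist','w7'); np.savez('w7.npz',K=C[0],d=C[1],R=C[2],t=C[3])
cv2.imwrite('pics/w7b.png',cv2.resize(im[:,120:520],None,fx=1.5,fy=1.5,interpolation=cv2.INTER_CUBIC))
E
```

```text
grasp [ 0.4876 -0.1243  0.1459] heading 45.56 tilt [-1.e-04  3.e-04 -1.e+00] delta mm [ -1.5  -5.1 120.7]
turn 0.001 delta in turned axes [ -1.5  -5.1 120.7]
23.475 [ 0.48760787 -0.1243099   0.31290987] 0.025520825023646648 [ 0.49093356 -0.09848206 -0.46647875]
```

View pics/w7b.png

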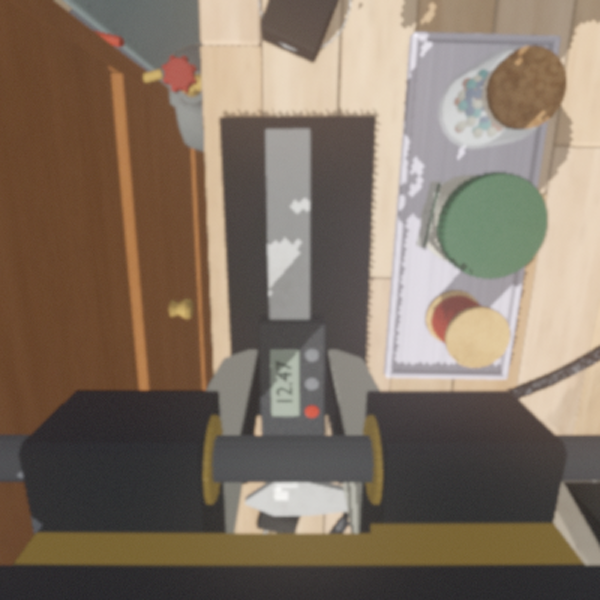

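The mat's far corners are at (222,117) and (375,117), with edges running to (230,350) and (370,350). The held calliper's tail is at (265–311,128).

```bash
python3 - <<'E'
from h import *
C=load('w7'); f=lambda p:np.array(p)/1.5+[120-.17,-.17]
g=lambda p,z:pix2w(C,[f(p)],z)[0][:2]
a,b,c,d=[g(p,.004) for p in((222,117),(375,117),(230,350),(370,350))]
print(a,b,np.linalg.norm(a-b)); 
h=lambda v:np.degrees(np.arctan2(v[1],v[0]))
print('edges',h(c-a),h(d-b),'end',h(b-a))
u=(a-b)/np.linalg.norm(a-b); n=np.array([-u[1],u[0]])  # u toward -ex ; n
v=((c-a)/np.linalg.norm(c-a)+(d-b)/np.linalg.norm(d-b)); v/=np.linalg.norm(v)
print('center',(a+b)/2+v*.102)
z=.136
P=[g(p,z) for p in((265,128),(311,128),(270,318),(311,318))]
print(P,'cal edges',h(P[2]-P[0]),h(P[3]-P[1]),'w',np.linalg.norm(P[0]-P[1]))
goto([.4851,-.1289,.0252],45.5)
E
```

```text
[ 0.37679973 -0.07591131] [ 0.44190993 -0.00955302] 0.09296644630219981
edges -44.758211542625816 -42.96915975073089 end 45.54392115805116
center [ 0.48289586 -0.11341255]
[array([ 0.41534142, -0.06663341]), array([ 0.42601133, -0.05576377]), array([ 0.46286347, -0.11219212]), array([ 0.47350058, -0.1013599 ])] cal edges -43.79165178270727 -43.834916008270376 w 0.015231418447763182
grasp [ 0.4876 -0.1243  0.1459] heading 45.57 tilt [-1.e-04  2.e-04 -1.e+00] delta mm [ -1.5  -5.1 120.7]
turn 0.0012 delta in turned axes [ -1.5  -5.1 120.7]
```

Emit:
{"name": "apply_moves", "arguments": {"deltas": [[15, [-2, -5.5, 20], 0], [15, [0, 0, 40], 0], [15, [0, 0, 35], 0], [15, [0, 0, 10], 0], [15, [0, 0, 0], 0]]}}

```text
t: 24.15
tool_pos: [0.4849, -0.13, 0.208]
orientation: [-1.188, -2.907, -0.0]
force: [-0.1, -0.1, -0.9]
opening: 0.0258
```

Emit:
{"name": "apply_moves", "arguments": {"deltas": [[15, [0, 0, 0], 0], [15, [0, 0, 0], 0]]}}

```text
t: 24.4
tool_pos: [0.4856, -0.1308, 0.2096]
orientation: [1.189, 2.905, 0.0]
force: [-0.1, 0.0, -1.1]
opening: 0.0256
```

```bash
python3 - <<'E'
from h import *
goto([.4853,-.1296,.0252],45.5); s=robot.read_state(); print(s['t'],s['tool_pos'],s['opening'],s['force'])
E
```

```text
grasp [ 0.486  -0.1309  0.0426] heading 45.50 tilt [ 0.0025 -0.001  -1.    ] delta mm [ 1.5  0.4 17.4]
turn -0.0 delta in turned axes [ 1.5  0.4 17.4]
24.4 [ 0.48559801 -0.13077961  0.20963326] 0.02564206022548621 [-0.10476921  0.04245505 -1.07078528]
```

Emit:
{"name": "apply_moves", "arguments": {"deltas": [[15, [1, 0, 8], 0], [15, [0, 0, 5], 0], [15, [0, 0, 3], 0], [15, [0, 0, 0], 0], [15, [0, 0, 0], 0]]}}

```text
t: 25.02
tool_pos: [0.4839, -0.1298, 0.1921]
orientation: [-1.189, -2.907, 0.0]
force: [-3.9, 0.4, 5.3]
opening: 0.0255
```

```bash
python3 - <<'E'
from h import *
goto([.4853,-.1296,.0252],45.5); s=robot.read_state(); print(s['t'],s['tool_pos'],s['opening'],s['force'])
E
```

```text
grasp [ 0.4837 -0.1297  0.0251] heading 45.49 tilt [-1.e-03  3.e-04 -1.e+00] delta mm [-1.   1.2 -0.1]
turn -0.0001 delta in turned axes [-1.   1.2 -0.1]
25.025 [ 0.48390028 -0.12978069  0.19213875] 0.025510428486639865 [-3.91927362  0.3993559   5.25349999]
```

Emit:
{"name": "apply_moves", "arguments": {"deltas": [[48, [0, 0, 0], 0], [48, [0, 0, 0], 0], [48, [0, 0, 0], 0], [48, [0, 0, 0], 0], [48, [0, 0, -15], 0]]}}

```text
t: 25.65
tool_pos: [0.4834, -0.1295, 0.2064]
orientation: [-1.189, -2.905, 0.0]
force: [-0.3, 0.8, 0.3]
opening: 0.0482
```

Emit:
{"name": "apply_moves", "arguments": {"deltas": [[48, [0, 0, -50], 0], [70, [0, 0, -55], 0], [70, [-50, 30, 0], 0], [70, [-50, 30, 0], 0], [70, [0, 0, 0], 0]]}}

```text
t: 26.28
tool_pos: [0.5998, -0.1578, 0.3107]
orientation: [-1.189, -2.906, 0.0]
force: [-0.9, 0.2, -0.1]
opening: 0.0696
```

```bash
python3 - <<'E'
from h import *
goto([.5757,-.0571,.130],44.8); s=robot.read_state(); print(s['t'],s['tool_pos'],s['opening'],s['force'])
C,im=shot('wrist','w8'); np.savez('w8.npz',K=C[0],d=C[1],R=C[2],t=C[3])
cv2.imwrite('pics/w8b.png',cv2.resize(im[:,120:520],None,fx=1.5,fy=1.5,interpolation=cv2.INTER_CUBIC))
E
```

```text
grasp [ 0.5995 -0.1576  0.1437] heading 45.50 tilt [-1.7e-03  6.0e-04 -1.0e+00] delta mm [87.4 55.1 13.8]
turn 0.0122 delta in turned axes [88.1 54.  13.8]
26.275 [ 0.59975699 -0.15775056  0.31068427] 0.06963368160293312 [-0.91988793  0.1531461  -0.05743104]
```

View pics/w8b.png

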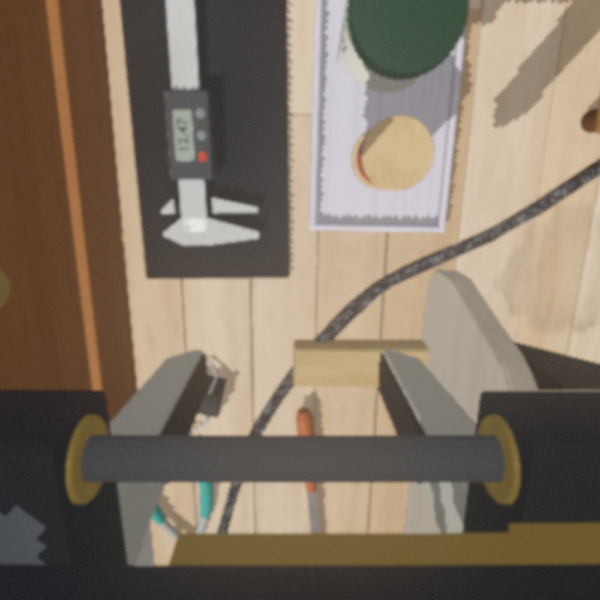

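The calliper lies on the mat: jaw tips (162,237) and (259,238), jaw end (205,247). The mat's near corners are at (147,277) and (288,275).

```bash
python3 - <<'E'
from h import *
C=load('w8'); f=lambda p:np.array(p)/1.5+[120-.17,-.17]
g=lambda p,z:pix2w(C,[f(p)],z)[0][:2]
a,b=g((147,277),.004),g((288,275),.004); c,d=g((124,20),.004),g((289.5,20),.004)
print(np.linalg.norm(a-b)); u=(b-a)/np.linalg.norm(b-a); v=np.array([-u[1],u[0]]); h=lambda v:np.degrees(np.arctan2(v[1],v[0]))
print('headings',h(u),h(c-a),h(d-b)); v=(c-a)/np.linalg.norm(c-a)+(d-b)/np.linalg.norm(d-b); v/=np.linalg.norm(v); u=np.array([v[1],-v[0]])
for n,p,z in(('jL',(162,237),.01),('jR',(259,238),.01),('jE',(205,247),.01),('hTL',(166,91),.015),('hTR',(207,91),.015),('hBL',(171,178),.015),('hBR',(213,178),.015)):
    w=g(p,z)-(a+b)/2; print(n,np.round([w@u*1e3,w@v*1e3],1))
P=[g(p,.015) for p in((166,91),(207,91),(171,178),(213,178))]; print('cal heading',h(P[0]-P[2]),h(P[1]-P[3]))
E
```

```text
0.09333553384385569
headings 46.291129784538846 135.64860390319444 134.9966921041245
jL [-33.   26.3]
jR [28.4 25.8]
jE [-6.1 20. ]
hTL [-23.1 110.2]
hTR [  0.4 110.2]
hBL [-23.5  62.2]
hBR [ 1.8 62.2]
cal heading 134.8513995945014 136.9322694453083
```

The calliper is centred within about 2 mm and lies parallel to the mat. Now the containers go back, spool first.

Emit:
{"name": "apply_moves", "arguments": {"deltas": [[60, [0, 0, 0], 0.012], [60, [44, 27, 0], 0], [60, [44, 27, 0], 0], [60, [0, 0, 35], 0], [60, [0, 0, 30], 0]], "grip_force": 20}}

```text
t: 26.95
tool_pos: [0.5728, -0.0556, 0.2482]
orientation: [1.205, 2.898, 0.001]
force: [0.6, 0.5, -0.9]
opening: 0.0598
```

Emit:
{"name": "apply_moves", "arguments": {"deltas": [[60, [0, 0, 10], 0], [60, [0, 0, 0], 0], [60, [0, 0, 0], 0], [60, [0, 0, 0], 0]]}}

```text
t: 27.45
tool_pos: [0.5743, -0.0569, 0.2386]
orientation: [1.207, 2.898, 0.001]
force: [0.2, -0.5, -0.7]
opening: 0.0601
```

```bash
cat >> h.py <<'E'
def tc(X,h=44.81):
    "TCP target, averaged over noise: delta in tool axes"
    s,R,p=tcp(); print('t',s['t'],'p',p.round(4),'open',round(float(s['opening']),4),'F',s['force'].round(1))
    y=np.array([np.cos(np.radians(h)),np.sin(np.radians(h)),0]);x=np.array([-y[1],y[0],0]); d=(np.array(X)-p)*1e3
    print('heading %.2f'%np.degrees(np.arctan2(R[1,1],R[0,1])),'tool delta',np.round([d@x,d@y,-d[2]],1))
E
python3 -c "
from h import *
tc([.5757,-.0571,.2076])"
```

```text
t 27.45 p [ 0.5743 -0.0569  0.2386] open 0.0601 F [ 0.2 -0.5 -0.7]
heading 44.79 tool delta [-1.1  0.8 31. ]
```

Emit:
{"name": "apply_moves", "arguments": {"deltas": [[60, [-1, 0.8, 18], 0], [60, [0, 0, 13], 0], [60, [0, 0, 0], 0], [60, [0, 0, 0], 0], [60, [0, 0, 0], 0]]}}

```text
t: 28.08
tool_pos: [0.5753, -0.0568, 0.2065]
orientation: [1.207, 2.9, 0.0]
force: [-0.4, -0.4, 0.7]
opening: 0.0602
```

```bash
python3 -c "
from h import *
tc([.5757,-.0571,.2076])"
```

```text
t 28.075 p [ 0.5753 -0.0568  0.2065] open 0.0602 F [-0.4 -0.4  0.7]
heading 44.81 tool delta [-0.4  0.1 -1.1]
```

Emit:
{"name": "apply_moves", "arguments": {"deltas": [[60, [-0.4, 0, -1], 0], [60, [0, 0, 0], 0], [30, [0, 0, 0], 0], [30, [0, 0, 0], 0], [30, [0, 0, 0], 0]]}}

```text
t: 28.7
tool_pos: [0.5753, -0.057, 0.207]
orientation: [-1.207, -2.9, 0.0]
force: [-1.3, -0.8, 0.0]
opening: 0.038
```

Emit:
{"name": "apply_moves", "arguments": {"deltas": [[30, [0, 0, 0], 0], [30, [0, 0, 0], 0], [30, [0, 0, 0], 0], [30, [0, 0, -30], 0], [30, [0, 0, -35], 0]]}}

```text
t: 29.32
tool_pos: [0.5747, -0.057, 0.2717]
orientation: [-1.206, -2.898, 0.001]
force: [0.4, 0.5, 0.4]
opening: 0.0375
```

Emit:
{"name": "apply_moves", "arguments": {"deltas": [[30, [14, 35, 0], 0], [30, [14, 38, 0], 0], [30, [14, 38, 0], 0], [30, [14, 37, 0], 0], [30, [0, 0, 0], 0]]}}

```text
t: 29.95
tool_pos: [0.6413, 0.0895, 0.2718]
orientation: [-1.203, -2.902, -0.001]
force: [0.5, 0.2, 0.3]
opening: 0.0375
```

Emit:
{"name": "apply_moves", "arguments": {"deltas": [[30, [0, 0, 20], 0], [30, [0, 0, 8], 0], [30, [0, 0, 0], 0], [30, [0, 0, 0], 0]]}}

```text
t: 30.45
tool_pos: [0.6409, 0.0864, 0.2442]
orientation: [1.208, 2.9, -0.0]
force: [-0.1, -0.7, -0.2]
opening: 0.0372
```

```bash
python3 -c "
from h import *
tc([.6408,.0877,.2348])"
```

```text
t 30.45 p [0.6409 0.0864 0.2442] open 0.0372 F [-0.1 -0.7 -0.2]
heading 44.76 tool delta [1.  0.9 9.4]
```

Emit:
{"name": "apply_moves", "arguments": {"deltas": [[30, [0.7, 0.7, 5], 0], [30, [0, 0, 2], 0], [30, [0, 0, 0], 0], [30, [0, 0, 0], 0], [30, [0, 0, 0], 0]]}}

```text
t: 31.08
tool_pos: [0.641, 0.088, 0.2372]
orientation: [1.207, 2.9, 0.0]
force: [-0.4, 0.1, -0.5]
opening: 0.0377
```

```bash
python3 -c "
from h import *
tc([.6408,.0877,.2348])"
```

```text
t 31.075 p [0.641  0.088  0.2372] open 0.0377 F [-0.4  0.1 -0.5]
heading 44.81 tool delta [-0.1 -0.3  2.4]
```

Emit:
{"name": "apply_moves", "arguments": {"deltas": [[30, [0, 0, 2.2], 0], [30, [0, 0, 0], 0], [30, [0, 0, 0], 0], [60, [0, 0, 0], 0], [60, [0, 0, 0], 0]]}}

```text
t: 31.7
tool_pos: [0.6409, 0.088, 0.235]
orientation: [1.207, 2.9, 0.0]
force: [-0.1, -0.0, 0.1]
opening: 0.0529
```

Emit:
{"name": "apply_moves", "arguments": {"deltas": [[60, [0, 0, 0], 0], [60, [0, 0, -30], 0], [80, [0, 0, -50], 0], [80, [0, 0, 0], 0], [80, [3, -49, 0], 0]]}}

```text
t: 32.33
tool_pos: [0.6048, 0.0565, 0.3147]
orientation: [1.204, 2.901, 0.001]
force: [-0.9, -1.0, -0.3]
opening: 0.0798
```

Emit:
{"name": "apply_moves", "arguments": {"deltas": [[80, [3, -50, 0], 0], [80, [3, -50, 0], 0], [80, [0, 0, 35], 0], [80, [0, 0, 35], 0], [80, [0, 0, 0], 0]]}}

```text
t: 32.95
tool_pos: [0.5268, -0.0106, 0.2415]
orientation: [-1.205, -2.894, 0.003]
force: [-0.5, 0.2, -0.6]
opening: 0.0799
```

```bash
python3 -c "
from h import *
tc([.529,-.0106,.2083])"
```

```text
t 32.95 p [ 0.5268 -0.0106  0.2415] open 0.0799 F [-0.5  0.2 -0.6]
heading 44.79 tool delta [-1.6  1.5 33.2]
```

Emit:
{"name": "apply_moves", "arguments": {"deltas": [[80, [-0.8, 0.8, 18], 0], [80, [0, 0, 13], 0], [80, [0, 0, 0], 0], [80, [0, 0, 0], 0], [80, [0, 0, 0], 0]]}}

```text
t: 33.58
tool_pos: [0.5303, -0.0107, 0.2146]
orientation: [1.207, 2.899, 0.001]
force: [-0.4, -1.0, 0.0]
opening: 0.0799
```

```bash
python3 -c "
from h import *
tc([.529,-.0106,.2083])"
```

```text
t 33.575 p [ 0.5303 -0.0107  0.2146] open 0.0799 F [-0.4 -1.   0. ]
heading 44.81 tool delta [ 1.  -0.9  6.3]
```

Emit:
{"name": "apply_moves", "arguments": {"deltas": [[80, [0.8, -0.7, 6], 0], [80, [0, 0, 0], 0], [50, [0, 0, 0], 0], [50, [0, 0, 0], 0], [50, [0, 0, 0], 0]]}}

```text
t: 34.2
tool_pos: [0.5289, -0.0106, 0.2079]
orientation: [1.207, 2.9, 0.0]
force: [-0.1, 0.3, -0.4]
opening: 0.0557
```

Emit:
{"name": "apply_moves", "arguments": {"deltas": [[50, [0, 0, 0], 0], [50, [0, 0, 0], 0], [50, [0, 0, 0], 0], [50, [0, 0, 0], 0], [50, [0, 0, 0], 0]]}}

```text
t: 34.83
tool_pos: [0.5289, -0.0106, 0.208]
orientation: [1.207, 2.9, 0.0]
force: [1.0, 0.4, 1.2]
opening: 0.0555
```

```bash
python3 -c "
from h import *
tc([.529,-.0106,.2083])"
```

```text
t 34.825 p [ 0.5289 -0.0106  0.208 ] open 0.0555 F [1.  0.4 1.2]
heading 44.80 tool delta [-0.   0.  -0.3]
```

Emit:
{"name": "apply_moves", "arguments": {"deltas": [[50, [0, 0, -25], 0], [50, [0, 0, -30], 0], [50, [20, 10, -30], 0], [50, [20, 35, 0], 0], [50, [10, 45, 0], 0]]}}

```text
t: 35.45
tool_pos: [0.5574, 0.0891, 0.2933]
orientation: [1.208, 2.899, 0.0]
force: [0.7, -0.1, -1.2]
opening: 0.0552
```

Emit:
{"name": "apply_moves", "arguments": {"deltas": [[50, [0, 45, 0], 0], [50, [0, 13, 0], 0], [50, [0, 0, 25], 0], [50, [0, 0, 20], 0], [50, [0, 0, 0], 0]]}}

```text
t: 36.08
tool_pos: [0.5971, 0.1285, 0.245]
orientation: [-1.206, -2.896, 0.004]
force: [-0.2, 0.7, -1.2]
opening: 0.0555
```

```bash
python3 -c "
from h import *
tc([.5986,.1296,.2356])"
```

```text
t 36.075 p [0.5971 0.1285 0.245 ] open 0.0555 F [-0.2  0.7 -1.2]
heading 44.77 tool delta [-0.2  1.8  9.4]
```

Emit:
{"name": "apply_moves", "arguments": {"deltas": [[50, [0, 1.2, 5], 0], [50, [0, 0, 2], 0], [50, [0, 0, 0], 0], [50, [0, 0, 0], 0], [50, [0, 0, 0], 0]]}}

```text
t: 36.7
tool_pos: [0.5996, 0.13, 0.2412]
orientation: [1.207, 2.9, 0.0]
force: [-0.6, 0.6, -0.7]
opening: 0.0555
```

```bash
python3 -c "
from h import *
tc([.5986,.1296,.2352])"
```

```text
t 36.7 p [0.5996 0.13   0.2412] open 0.0555 F [-0.6  0.6 -0.7]
heading 44.81 tool delta [ 0.4 -1.   6. ]
```

Emit:
{"name": "apply_moves", "arguments": {"deltas": [[50, [0.4, -0.8, 4], 0], [50, [0, 0, 1], 0], [50, [0, 0, 0], 0], [50, [0, 0, 0], 0], [50, [0, 0, 0], 0]]}}

```text
t: 37.33
tool_pos: [0.5987, 0.1298, 0.2359]
orientation: [1.207, 2.9, 0.0]
force: [0.3, -0.1, -1.0]
opening: 0.0555
```

```bash
python3 -c "
from h import *
tc([.5986,.1296,.2352])"
```

```text
t 37.325 p [0.5987 0.1298 0.2359] open 0.0555 F [ 0.3 -0.1 -1. ]
heading 44.81 tool delta [-0.  -0.2  0.7]
```

Emit:
{"name": "apply_moves", "arguments": {"deltas": [[50, [0, -0.2, 0.6], 0], [50, [0, 0, 0], 0], [78, [0, 0, 0], 0], [78, [0, 0, 0], 0], [78, [0, 0, 0], 0]]}}

```text
t: 37.95
tool_pos: [0.5986, 0.1296, 0.2354]
orientation: [1.207, 2.9, 0.0]
force: [-1.1, -0.1, -0.3]
opening: 0.077
```

Emit:
{"name": "apply_moves", "arguments": {"deltas": [[78, [0, 0, 0], 0], [78, [0, 0, -30], 0], [78, [0, 0, -50], 0], [78, [0, 0, 0], 0], [78, [6, -49, 0], 0]]}}

```text
t: 38.58
tool_pos: [0.5603, 0.1, 0.3148]
orientation: [1.204, 2.901, 0.001]
force: [-0.3, -1.5, -0.2]
opening: 0.0781
```

Emit:
{"name": "apply_moves", "arguments": {"deltas": [[75, [5, -50, 0], 0], [75, [5, -49, 0], 0], [75, [0, 0, 35], 0], [75, [0, 0, 30], 0], [75, [0, 0, 0], 0]]}}

```text
t: 39.2
tool_pos: [0.4805, 0.0366, 0.2473]
orientation: [-1.205, -2.895, 0.003]
force: [-0.7, -0.7, 0.3]
opening: 0.075
```

```bash
python3 -c "
from h import *
tc([.4821,.0366,.2118])"
```

```text
t 39.2 p [0.4805 0.0366 0.2473] open 0.075 F [-0.7 -0.7  0.3]
heading 44.79 tool delta [-1.2  1.2 35.5]
```

Emit:
{"name": "apply_moves", "arguments": {"deltas": [[75, [-0.3, 0.3, 18], 0], [75, [0, 0, 13], 0], [75, [0, 0, 0], 0], [75, [0, 0, 0], 0], [75, [0, 0, 0], 0]]}}

```text
t: 39.83
tool_pos: [0.483, 0.0367, 0.2199]
orientation: [1.207, 2.899, 0.001]
force: [-0.3, -0.1, 0.2]
opening: 0.0748
```

```bash
python3 -c "
from h import *
tc([.4821,.0366,.2118])"
```

```text
t 39.825 p [0.483  0.0367 0.2199] open 0.0748 F [-0.3 -0.1  0.2]
heading 44.81 tool delta [ 0.6 -0.7  8.1]
```

Emit:
{"name": "apply_moves", "arguments": {"deltas": [[75, [0.5, -0.5, 8], 0], [75, [0, 0, 0], 0], [75, [0, 0, 0], 0], [40, [0, 0, 0], 0], [40, [0, 0, 0], 0]]}}

```text
t: 40.45
tool_pos: [0.482, 0.0366, 0.2114]
orientation: [1.207, 2.9, 0.0]
force: [0.7, -0.9, -0.0]
opening: 0.0596
```

Emit:
{"name": "apply_moves", "arguments": {"deltas": [[40, [0, 0, 0], 0], [40, [0, 0, 0], 0], [40, [0, 0, 0], 0], [40, [0, 0, 0], 0], [40, [0, 0, 0], 0]]}}

```text
t: 41.08
tool_pos: [0.482, 0.0367, 0.2113]
orientation: [1.207, 2.9, 0.0]
force: [-0.3, 0.4, 1.4]
opening: 0.0457
```

```bash
python3 -c "
from h import *
tc([.4821,.0366,.2118])"
```

```text
t 41.075 p [0.482  0.0367 0.2113] open 0.0457 F [-0.3  0.4  1.4]
heading 44.80 tool delta [-0.1  0.  -0.5]
```

Emit:
{"name": "apply_moves", "arguments": {"deltas": [[40, [0, 0, -25], 0], [40, [0, 0, -30], 0], [40, [20, 10, -35], 0], [40, [20, 35, 0], 0], [40, [11, 45, 0], 0]]}}

```text
t: 41.7
tool_pos: [0.5099, 0.1372, 0.3019]
orientation: [1.208, 2.899, 0.001]
force: [0.5, -0.6, -1.1]
opening: 0.046
```

Emit:
{"name": "apply_moves", "arguments": {"deltas": [[40, [0, 45, 0], 0], [40, [0, 12, 0], 0], [40, [0, 0, 25], 0], [40, [0, 0, 20], 0], [40, [0, 0, 0], 0]]}}

```text
t: 42.32
tool_pos: [0.5489, 0.1756, 0.2536]
orientation: [-1.206, -2.896, 0.005]
force: [-1.0, -0.5, -1.4]
opening: 0.0459
```

```bash
python3 -c "
from h import *
tc([.5497,.1771,.2384])"
```

```text
t 42.325 p [0.5489 0.1756 0.2536] open 0.0459 F [-1.  -0.5 -1.4]
heading 44.77 tool delta [ 0.4  1.6 15.2]
```

Emit:
{"name": "apply_moves", "arguments": {"deltas": [[40, [0.3, 0.3, 8], 0], [40, [0, 0, 4], 0], [40, [0, 0, 0], 0], [40, [0, 0, 0], 0], [40, [0, 0, 0], 0]]}}

```text
t: 42.95
tool_pos: [0.5505, 0.1769, 0.2446]
orientation: [1.207, 2.9, 0.001]
force: [-0.0, -0.5, -0.8]
opening: 0.0456
```

```bash
python3 -c "
from h import *
tc([.5497,.1771,.2384])"
```

```text
t 42.95 p [0.5505 0.1769 0.2446] open 0.0456 F [-0.  -0.5 -0.8]
heading 44.81 tool delta [ 0.7 -0.4  6.2]
```

Emit:
{"name": "apply_moves", "arguments": {"deltas": [[40, [0.7, -0.4, 4], 0], [40, [0, 0, 1], 0], [40, [0, 0, 0], 0], [40, [0, 0, 0], 0], [40, [0, 0, 0], 0]]}}

```text
t: 43.58
tool_pos: [0.5496, 0.1771, 0.2393]
orientation: [1.207, 2.9, 0.0]
force: [0.3, -0.2, -1.3]
opening: 0.0458
```

```bash
python3 -c "
from h import *
tc([.5497,.1771,.2384])"
```

```text
t 43.575 p [0.5496 0.1771 0.2393] open 0.0458 F [ 0.3 -0.2 -1.3]
heading 44.81 tool delta [-0.1  0.1  0.9]
```

Emit:
{"name": "apply_moves", "arguments": {"deltas": [[40, [0, 0, 0.8], 0], [40, [0, 0, 0], 0], [72, [0, 0, 0], 0], [72, [0, 0, 0], 0], [72, [0, 0, 0], 0]]}}

```text
t: 44.2
tool_pos: [0.5496, 0.1771, 0.2386]
orientation: [1.207, 2.9, 0.0]
force: [0.7, 0.2, 0.8]
opening: 0.0697
```

Emit:
{"name": "apply_moves", "arguments": {"deltas": [[72, [0, 0, 0], 0], [72, [0, 0, -30], 0], [72, [0, 0, -50], 0], [93, [0, 0, -50], 0], [93, [-30, 0, -40], 0]]}}

```text
t: 44.82
tool_pos: [0.5702, 0.1568, 0.4111]
orientation: [1.203, 2.901, 0.002]
force: [1.9, -1.0, -0.5]
opening: 0.0873
```

Emit:
{"name": "apply_moves", "arguments": {"deltas": [[93, [-45, 2, 0], 0], [93, [-42, 1, 0], 0], [93, [0, 0, 0], 0], [93, [0, 0, 0], 0], [93, [0, 0, 0], 0]]}}

```text
t: 45.45
tool_pos: [0.6335, 0.0971, 0.4085]
orientation: [-1.205, -2.901, -0.0]
force: [0.6, 0.5, -0.5]
opening: 0.0934
```

```bash
python3 - <<'E'
from h import *
tc([.6347,.0957,.4098])
C,im=shot('wrist','w9'); np.savez('w9.npz',K=C[0],d=C[1],R=C[2],t=C[3])
cv2.imwrite('pics/w9b.png',cv2.resize(im[60:310,150:450],None,fx=2.4,fy=2.4,interpolation=cv2.INTER_CUBIC))
C,im=shot('top','t9'); a=im[120:310,150:410]
cv2.imwrite('pics/t9b.png',cv2.resize(a,None,fx=3,fy=3,interpolation=cv2.INTER_CUBIC))
C,im=shot('scene','s9')
cv2.imwrite('pics/s9b.png',cv2.resize(im[90:290,210:460],None,fx=3,fy=3,interpolation=cv2.INTER_CUBIC))
E
```

```text
t 45.45 p [0.6335 0.0971 0.4085] open 0.0934 F [ 0.6  0.5 -0.5]
heading 44.87 tool delta [-1.8 -0.1 -1.3]
```

View pics/w9b.png

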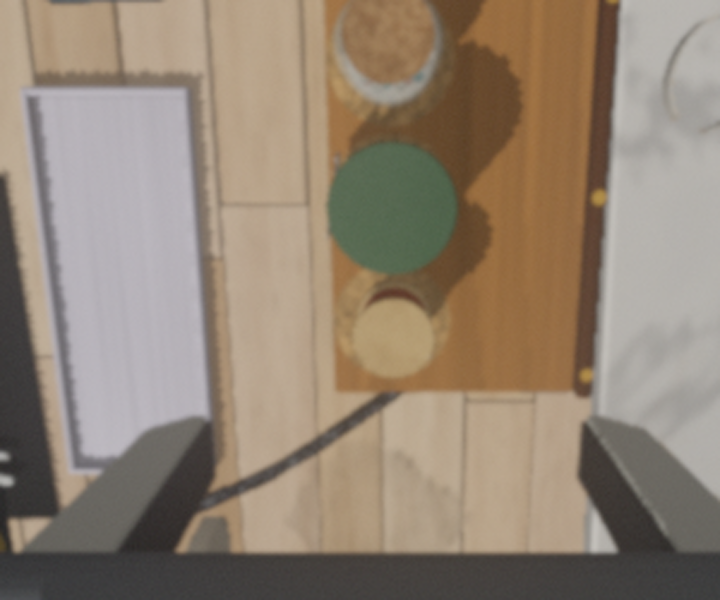

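View pics/s9b.png

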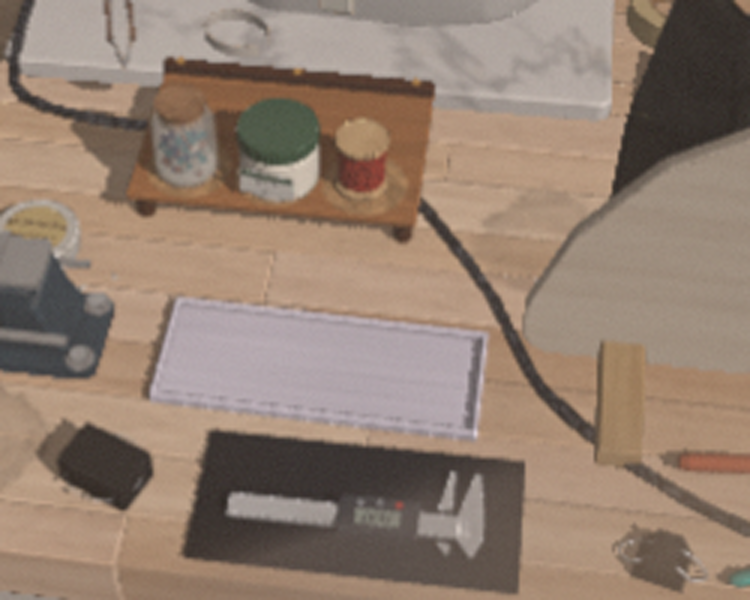

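```bash
python3 - <<'E'
from h import *
for a,b,P in(('scene0','s9',dict(bead=(256,118,284,155),flux=(287,122,318,160),spool=(319,127,342,158))),('top0','t9',dict(bead=(190,195,216,222),flux=(209,167,242,201),spool=(233,152,254,174)))):
    A,B=cv2.imread(f'pics/{a}.png'),cv2.imread(f'pics/{b}.png'); A,B=[cv2.resize(i,None,fx=4,fy=4,interpolation=cv2.INTER_CUBIC) for i in(A,B)]
    for n,(x0,y0,x1,y1) in P.items():
        r=cv2.matchTemplate(B[4*y0-32:4*y1+32,4*x0-32:4*x1+32],A[4*y0:4*y1,4*x0:4*x1],cv2.TM_CCOEFF_NORMED); l=cv2.minMaxLoc(r)
        print(a,n,'shift px',(np.array(l[3])-32)/4,round(l[1],3))
E
```

```text
scene0 bead shift px [0. 0.] 0.948
scene0 flux shift px [-0.25  0.25] 0.975
scene0 spool shift px [0.   0.25] 0.83
top0 bead shift px [7.5 8. ] 0.357
top0 flux shift px [ 6.75 -8.  ] 0.208
top0 spool shift px [1. 8.] 0.343
```

The scene camera puts every container within about 0.3 px (under 1 mm) of where it started. The top camera can't confirm this because the arm blocks it. Handing in.

```bash
python3 -c "
from h import *
print(order.close_job(), robot.read_state()['t'])"
```

```text
the job is handed in; nothing more can be done
the job is handed in; nothing more can be done
```

The job is done and handed in at about 45.6 s of the 134 s allowed. I stood the spool, green-lidded jar and bead jar upright in the side tray. Then I laid the calliper flat on the mat and put each container back on its starting spot.

- **Containers:** the last scene and wrist pictures show all three upright on the board and the tray empty. Matching the scene picture against the first one shows shifts of at most about 0.35 px, under roughly 1 mm.
- **Calliper:** measured after I let go, it lies about 2 mm off the mat's centre and within about 1–2° of its length. The last scene picture shows it unmoved.
- **Charcoal block and spring clip:** I never went near them, and by eye they look undisturbed.
- **Check that failed:** the same picture match with the top camera gave nothing usable (scores 0.21–0.36), most likely because the arm was blocking its view. I didn't look at that picture, so the container check rests on the scene and wrist cameras.
- **Readings that disagreed:** the top and wrist cameras differed by 2–3 mm. The green-lidded jar closed the fingers to 55.5 mm instead of 58 mm, but it was held level and did not slip.

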